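# Offer the hatch leaf up to the lens tester's jamb and hold it for pinning

### The job

The hatch of the lens tester has to be hung. Pick up the steel hinge leaf that has a single knuckle in the middle (not the one with two knuckles), bring that knuckle in between the two knuckles of the fixed jamb block, plate towards the robot, so that the holes line up well enough for a colleague to push the hinge pin through, and finish still holding it there in the air, steady and not leaning on the jamb. Leave the other leaf, the lens case, the lens barrel and the hinge pin where they lie.

Things in the scene. Friction and masses are not known exactly. Their poses are not given: they have to be found in the camera images.
- leaf: Hinge leaf to hang, bare steel, 0.21-0.42 kg, lying flat on the table. Plate 104 (x) x 70 (y) x 6 mm; on its middle an upright grip rib 12 mm thick (x), 40 mm long (y), its top 36 mm above the plate's underside: pinch it from above across the 12 mm. One knuckle at the middle of the +x edge. Origin: plate's underside below the rib's middle; z up, y along the rib.
- leaf_bore (a point): Middle of the hole in the leaf's single knuckle, at (68, 0, 11) mm in the leaf's frame, axes as the leaf's; the hole runs along y. The knuckle is a tube 36 mm long, 22 mm outside, hole 10 mm, joined to the plate by a neck 36 mm wide from x = 52 mm on.
- jamb: Fixed jamb block: black, 60 (x) x 120 (y) mm, top at 62 mm, on a steel base plate 110 x 150 x 8 mm (x = -50 to +60 mm). Its front (-x side) faces the robot within about 0.3 rad and carries two fixed steel knuckles, 42 mm apart, on straps 6 mm thick screwed to its top. Origin: underside at the block's centre; z up.
- jamb_bore (a point): Point on the axis of the fixed knuckles' holes, midway between them, at (-46, 0, 70) mm in the jamb's frame, axes as the jamb's; holes run along y, x points away from the robot. Knuckles: tubes 24 mm long, 22 mm outside, hole 10 mm, at y = +-21 to +-45 mm; the gap is open above, below and in front, the block's front face 16 mm behind the axis.
- spare: the other loose steel leaf, same plate and rib, but with two 20 mm knuckles at the plate's +x corners and a gap between them: not wanted, leave it. Origin as for the leaf. The two leaves may lie on either side.
- case: lens case with white lid, 84 x 134 x 36 mm, origin at its underside centre; leave it
- barrel: black lens barrel standing up, 54 mm diameter, 50 mm high, origin at its underside centre; leave it
- pin: steel hinge pin, 6 mm diameter, 108 mm long with a 14 mm wide head, lying along its x axis, origin at its middle on the table; leave it
Mind the look-alikes: they are no part of the job. What is shaped like the leaf but turquoise is not meant.

How it is judged:
By the outcome, as a careful person would: the job done as asked, in the order asked, and still so for the second after the job is handed in, while the arm keeps its last pose, push and grip.
It also fails if it takes over 38 s, if anything falls off the work surface, if the arm or the gripper's body presses on something with over 40 N, if the wrist force passes 120 N, or if a joint passes its speed limit or range.

### The arm

A 6-joint arm with a two-finger parallel gripper is mounted at the origin on the work surface. World frame = base frame: x ahead of the robot, y to its left, z up, the work surface at z = 0. Lengths are in m, angles in rad, forces in N, time in s.
With the tool pointing down it reaches from about 0.3 to 0.875 m from the base axis. Payload 6.4 kg.
Tool frame: the origin (TCP) lies on the centre line of the jaws, within the pads' length; the fingertips stand r.tips_ahead ahead of it and the grasp point (between the pads) lies 11 mm behind it (r.tips_ahead is the distance from the TCP to the fingertips, in m); z points along the fingers, y is the line along which they close (so a half turn about z gives the same grasp; the last joint's range is limited). The gripper opens to 85 mm and grips with 20 to 120 N. Pads are 22 mm wide; open, the fingers measure 114 mm over their backs; the gripper's body (76 mm by 85 mm) begins 54 mm behind the grasp point. The pads swing forward as they close: fully open they stand 13 mm farther back than shut.
Start: joints at [1.03, 0.181, 1.607, -0, 1.354, -0.206], TCP at [0.189, 0.543, 0.239] pointing down, gripper open.
Joint ranges: [-2.99, 2.99], [-0.89, 2.07], [0.3, 2.58], [-1.14, 4.28], [0, 2.63], [-3.12, 3.12]. Speed limits (rad/s): [2.57, 2.57, 3.01, 3.14, 3.14, 3.14].

### API

Orientations are given as a rotation vector (axis times angle).
In Python, from station import r gives the robot as it stands. The module is installed in compiled form; this text tells all that it offers.
- The arm moves only by the shell command python3 -m jog 'ROWS' [FORCE]. ROWS is JSON, a list of rows, each a list of 7 numbers: the shift along the world's x, y, z in mm, then the turn, a rotation vector about the world's x, y, z in degrees, then the opening, from 0 (shut) to 1 (fully open). In form: [[tx, ty, tz, wx, wy, wz, jaw], ...]. A call has exactly 10 rows; each row shifts and turns the commanded pose from where the row before left it; what a row does not reach is not made up. A row lasts 1/12 s, in which the tool goes at most 41.7 mm and 7.16 degrees, less where a joint would pass 70% of its speed; a pose out of reach is approached as far as the arm can. A call is refused whole if a number of a shift passes 41.7 or a number of a turn 7.16, either way. A call with a gripper value outside its range is refused whole. The fingers move at their own pace and stop on an object; FORCE is the grip in N (left out, the last holds). Time passes only in rows, so rows that do not move let the fingers close, or fill a call up. It gives the time, the measured TCP pose, the force, the opening and the grip force at its end, in the units of the state.
- r.read_state(): the state, without advancing time (a new reading comes with each control period).
- r.capture(name): name is "side" or "top"; returns (picture, depth): 480x640x3 uint8, red, green, blue; 480x640 float32, m along the optical axis (not along the pixel's ray), 0 where there is no reading.
- r.get_calibration(name): a dict with "fx", "fy", "cx", "cy" (pixels), "position" and "rotation" of the camera in the world. Camera axes: x right, y up, looking along -z (the intrinsics and any distortion apply to the point x, -y, -z); pixel columns grow to the right and rows downward; lengths in m; the calibration is good to about 2 mm. A picture is of the moment at which its call begins. get_calibration takes no time and is no camera call.
- r.finish_job(): hands the job in; it is judged then, once.
The state is a dict: "clock": time; "qpos": joint angles; "dq": joint speeds; "joint_efforts": joint torques, N m; "ee_pos": TCP position; "eef_rot": TCP orientation; "wrist_force": force on the tool from outside, world axes, zero at the start; "torque": the same for the moment, N m; "grip_width": finger opening in m; "grip_force": force on a finger pad.
Only numpy, scipy, OpenCV 4.12 (cv2) and the standard library are available. Lean on these libraries where they do the work, as an engineer would, in place of code of your own. Each camera call takes 0.05 s, during which the arm holds its last target. There are 200 camera calls.

## Working session

There is one attempt and no reset: what is moved stays moved. The work goes in short steps, Python scripts to look and compute and a shell command to move; the robot and the scene stay as the last step left them, time stands still between calls to the robot, and variables do not carry over. Pictures are saved under pics/ and viewed, at most 10 in all, crops included, and the job is handed in when it is done.

```bash
mkdir -p pics; cat > h.py <<'E'
import numpy as np,cv2
from station import r
def grab(n,f):
    p,d=r.capture(n); cv2.imwrite(f'pics/{f}.png',p[:,:,::-1]); np.savez(f'{f}.npz',p=p,d=d); return p,d
def cloud(n,d):
    c=r.get_calibration(n); v,u=np.mgrid[0:480,0:640]
    P=np.stack([(u-c['cx'])/c['fx']*d,-(v-c['cy'])/c['fy']*d,-d],-1)
    R=np.array(c['rotation']); 
    return P@R.T+np.array(c['position'])
E
python3 - <<'E'
from h import *
for n in('top','side'):
    grab(n,n+'0'); print(r.get_calibration(n))
print(r.read_state(),r.tips_ahead)
E
```

```text
{'fx': 531.5469474173649, 'fy': 531.5469474173649, 'cx': 320.06341108460776, 'cy': 237.44671128914135, 'position': array([0.36959714, 0.01467968, 1.13193259]), 'rotation': array([ 0.14938559, -0.14319818, -1.56166279])}
{'fx': 476.9119110924264, 'fy': 476.9119110924264, 'cx': 315.986456841482, 'cy': 242.8405324732484, 'position': array([ 0.18649155, -0.64995689,  0.5000537 ]), 'rotation': array([ 1.0290451 , -0.27893815, -0.52462115])}
{'clock': 0.1, 'qpos': array([ 1.02970231e+00,  1.81475965e-01,  1.60789185e+00, -3.75498294e-06,
        1.35383241e+00, -2.06267648e-01]), 'dq': array([ 0.00049769, -0.00273785, -0.00208882, -0.00084652,  0.00106667,
       -0.0013351 ]), 'joint_efforts': array([-1.29849377e-03, -4.45870936e+01, -3.52238882e+01, -2.90564076e-04,
        3.99188270e-03,  2.68014526e-05]), 'ee_pos': array([0.18865889, 0.54265407, 0.23847687]), 'eef_rot': array([-5.23392062e-01, -3.09709448e+00,  2.35257299e-03]), 'wrist_force': array([-0.85105737, -0.01107923,  0.50139565]), 'torque': array([0.00093952, 0.05001036, 0.03878389]), 'grip_force': 0.0, 'grip_width': 0.08540013807142526} 0.008
```

View pics/top0.png

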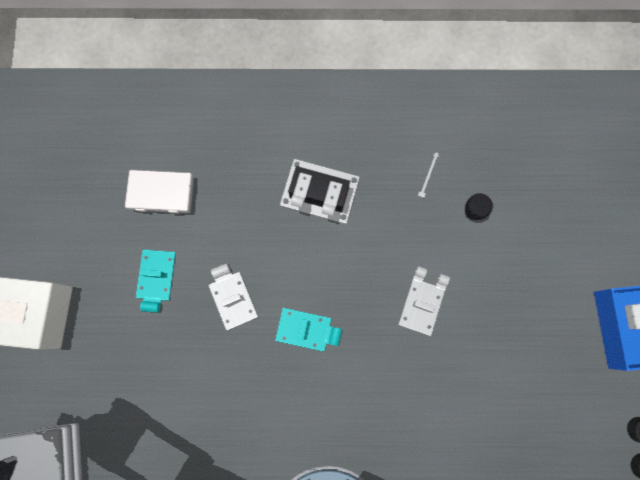

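View pics/side0.png

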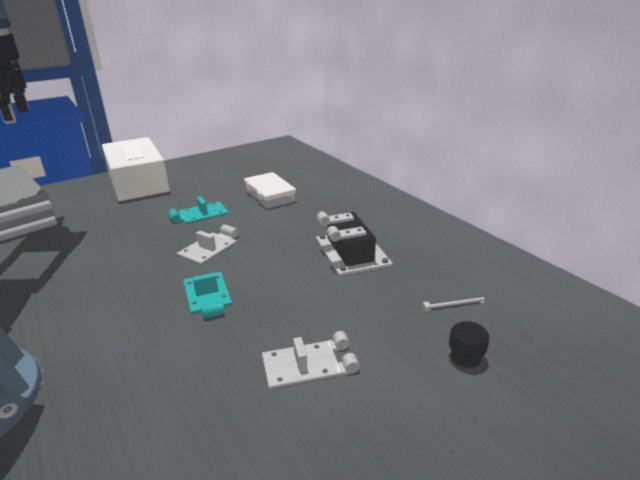

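Candidates in the top image: the steel single-knuckle leaf at (232,300), the steel two-knuckle spare at (424,302), and turquoise leaves at (155,280) and (308,330). I choose (232,300). Next is a close crop of it and of the jamb, plus depth measurements.

```bash
sed -i "s/R=np.array(c\['rotation'\]); /R=cv2.Rodrigues(np.array(c['rotation']))[0]/" h.py
python3 - <<'E'
from h import *
z=np.load('top0.npz');p=z['p'][:,:,::-1];d=z['d']
a=cv2.resize(p[255:340,195:270],None,fx=5,fy=5,interpolation=cv2.INTER_CUBIC)
b=cv2.resize(p[150:235,270:370],None,fx=4.2,fy=5,interpolation=cv2.INTER_CUBIC)
cv2.imwrite('pics/crop1.png',np.hstack([a,b]))
W=cloud('top',d)
def stat(name,u0,u1,v0,v1,z0,z1):
    w=W[v0:v1,u0:u1].reshape(-1,3); w=w[(w[:,2]>z0)&(w[:,2]<z1)]
    rc=cv2.minAreaRect((w[:,:2]*1000).astype(np.float32))
    print(name,len(w),w.mean(0).round(4),rc)
print('table',np.median(W[230:250,300:400,2]))
stat('rib',200,265,258,335,.028,.045)
stat('plate',200,265,258,335,.003,.045)
stat('knuck',200,265,258,290,.012,.045)
stat('jblock',275,365,155,225,.05,.1)
stat('jbase',275,365,155,225,.003,.1)
stat('jhi',275,365,155,225,.071,.1)
E
```

```text
table 0.000240570102066906
rib 123 [0.4456 0.2024 0.0356] ((446.0220947265625, 202.76614379882812), (11.981264114379883, 40.180091857910156), 23.48578453063965)
plate 2101 [0.4536 0.2058 0.0092] ((456.5897216796875, 206.43331909179688), (162.9671173095703, 137.6434326171875), 1.310988426208496)
knuck 171 [0.5068 0.2294 0.0197] ((494.6393737792969, 221.15884399414062), (55.4842529296875, 37.0338249206543), 34.455081939697266)
jblock 1908 [0.6731 0.0236 0.066 ] ((668.3704833984375, 25.457027435302734), (120.26280975341797, 87.27210998535156), 73.69971466064453)
jbase 3654 [0.6769 0.0206 0.0391] ((690.331787109375, 21.07703399658203), (157.84072875976562, 196.8917999267578), 0.13079538941383362)
jhi 286 [0.6421 0.0331 0.0777] ((659.3738403320312, 27.223430633544922), (90.21005249023438, 69.80654907226562), 72.77906799316406)
```

View pics/crop1.png

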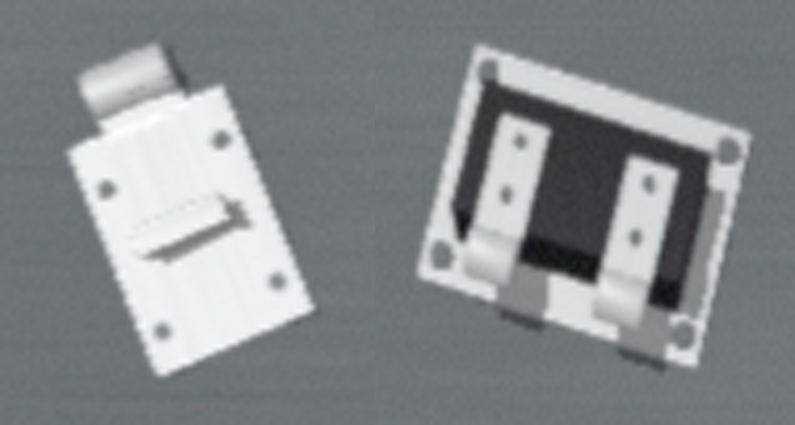

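The crop confirms a single centred knuckle, at crop pixel (125,80), with the rib at (190,225). In the jamb crop the two knuckles are at (490,250) and (620,295). Leaf rib is at (446,203) mm with yaw 23.5°; jamb yaw is about -16.5°. Moving now.

```bash
python3 -m jog '[[20,-27,-6,0,0,-4.7,0.5],[20,-27,-6,0,0,-4.7,0.5],[20,-27,-6,0,0,-4.7,0.5],[20,-27,-6,0,0,-4.7,0.5],[20,-27,-6,0,0,-4.7,0.5],[20,-27,-6,0,0,-4.7,0.5],[20,-27,-6,0,0,-4.7,0.5],[20,-27,-6,0,0,-4.7,0.5],[20,-27,-6,0,0,-4.7,0.5],[20,-27,-6,0,0,-4.7,0.5]]' 60
python3 - <<'E'
from h import *
z=np.load('top0.npz');W=cloud('top',z['d'])
# block rect excluding knuckles: fit via yaw of rects
w=W[155:225,275:365].reshape(-1,3)
print(np.histogram(w[:,2],bins=np.arange(0,.09,.004)))
b=w[(w[:,2]>.055)]
for yaw in (-15,-16,-16.5,-17,-18):
    a=np.radians(yaw);R=np.array([[np.cos(a),np.sin(a)],[-np.sin(a),np.cos(a)]])
    q=b[:,:2]@R.T*1000
    print(yaw,np.percentile(q,[1,99],axis=0).round(1).tolist(),q.min(0).round(1),q.max(0).round(1))
h=w[w[:,2]>.0755]
for yaw in (-16.5,):
    a=np.radians(yaw);R=np.array([[np.cos(a),np.sin(a)],[-np.sin(a),np.cos(a)]])
    q=h[:,:2]@R.T*1000
    for lo,hi in((-200,q[:,1].mean()),(q[:,1].mean(),400)):
        k=(q[:,1]>lo)&(q[:,1]<hi);s=q[k];zz=h[k,2]*1000
        # crest by parabola
        c=np.polyfit(s[:,0]-s[:,0].mean(),zz,2)
        print(len(s),s.mean(0),s.min(0),s.max(0),zz.max(),'crest',s[:,0].mean()-c[1]/2/c[0],c)
s=r.read_state();print(s['ee_pos'],s['eef_rot'])
E
```

```text
clock: 0.93
ee_pos: [0.3893, 0.2716, 0.1788]
eef_rot: [-1.72, -2.628, 0.0]
wrist_force: [0.2, 0.5, -0.1]
grip_width: 0.0429
grip_force: 0.0
(array([1581,  643,  643,  116,   22,   18,   13,   19,   12,   15,   16,
         16,   19,   22,  132,  750,  438,  303,   59,  101,   85,    8]), array([0.   , 0.004, 0.008, 0.012, 0.016, 0.02 , 0.024, 0.028, 0.032,
       0.036, 0.04 , 0.044, 0.048, 0.052, 0.056, 0.06 , 0.064, 0.068,
       0.072, 0.076, 0.08 , 0.084, 0.088]))
-15 [[353.2, 109.8], [681.1, 255.7]] [353.2 109.8] [683.5 258. ]
-16 [[351.2, 116.0], [677.6, 267.3]] [351.2 116. ] [679.3 268.9]
-16.5 [[350.2, 119.0], [675.9, 272.7]] [350.2 119. ] [677.4 274.4]
-17 [[349.2, 122.1], [674.1, 278.3]] [349.2 122.1] [676. 280.]
-18 [[347.0, 128.2], [670.5, 289.6]] [347.  128.2] [672.9 291.6]
123 [555.97059117 169.75925893] [350.20778136 119.04642202] [610.26278467 192.50385976] 1131.9325938405632 crest 601.7359470050656 [ 1.66368725e-02 -1.52278478e+00  1.14219328e+02]
101 [599.63934983 246.34786109] [590.66060931 234.42422649] [609.076274   258.85113424] 85.02931728934438 crest 599.9404311989052 [-4.59019305e-02  2.76404318e-02  8.11167426e+01]
[0.3893368  0.27155848 0.17879991] [-1.72032389e+00 -2.62841192e+00  4.70958291e-04]
```

```bash
python3 -m jog '[[11.4,-13.8,-16,0,0,0,0.5],[11.4,-13.8,-16,0,0,0,0.5],[11.4,-13.8,-16,0,0,0,0.5],[11.4,-13.8,-16,0,0,0,0.5],[11.4,-13.8,-16,0,0,0,0.5],[0,0,-14,0,0,0,0.5],[0,0,-14,0,0,0,0.5],[0,0,-12,0,0,0,0.5],[0,0,-12,0,0,0,0.5],[0,0,-8,0,0,0,0.5]]'
python3 - <<'E'
from h import *
z=np.load('top0.npz');W=cloud('top',z['d'])
w=W[155:225,275:365].reshape(-1,3);w=w[w[:,2]<.2]
b=w[w[:,2]>.055]
for yaw in (-16,-16.5,-17):
    a=np.radians(yaw);R=np.array([[np.cos(a),np.sin(a)],[-np.sin(a),np.cos(a)]])
    q=b[:,:2]@R.T*1000; print(yaw,np.percentile(q,[.5,99.5],axis=0).round(1).tolist())
    q=w[w[:,2]>.003][:,:2]@R.T*1000; print(' base',np.percentile(q,[.5,99.5],axis=0).round(1).tolist())
h=w[w[:,2]>.0745];q=h[:,:2]@R.T*1000;m=np.median(q[:,1])
m=(q[:,1].min()+q[:,1].max())/2
for k in(q[:,1]<m,q[:,1]>m):
    s=q[k];zz=h[k,2]*1000;u=s[:,0]-s[:,0].mean();c=np.polyfit(u,zz,2)
    print(len(s),s.mean(0),s.min(0),s.max(0),'crest',s[:,0].mean()-c[1]/2/c[0],np.polyval(c,-c[1]/2/c[0]))
E
```

```text
clock: 1.77
ee_pos: [0.445, 0.2038, 0.0378]
eef_rot: [-1.715, -2.63, 0.002]
wrist_force: [0.6, 0.3, -0.0]
grip_width: 0.0428
grip_force: 0.0
-16 [[592.5, 149.4], [678.1, 267.7]]
 base [[575.3, 118.4], [743.6, 303.5]]
-16.5 [[590.7, 155.0], [676.4, 273.4]]
 base [[572.9, 124.0], [742.2, 309.4]]
-17 [[588.5, 160.7], [674.7, 279.1]]
 base [[570.6, 129.8], [740.8, 315.4]]
106 [599.02586946 185.82074089] [589.44756476 173.82978509] [609.56342356 197.68812791] crest 599.547754819668 81.17769275739953
107 [597.47859507 251.65706344] [588.39304975 239.58901143] [625.10796749 264.03576294] crest 600.25104910729 80.0914709231011
```

```bash
python3 -m jog '[[0,0,-3,0,0,0,0.5],[0,0,-3,0,0,0,0.5],[0,0,0,0,0,0,0],[0,0,0,0,0,0,0],[0,0,0,0,0,0,0],[0,0,0,0,0,0,0],[0,0,0,0,0,0,0],[0,0,0,0,0,0,0],[0,0,0,0,0,0,0],[0,0,0,0,0,0,0]]' 70
```

```text
clock: 2.6
ee_pos: [0.4464, 0.2042, 0.0341]
eef_rot: [1.715, 2.632, 0.001]
wrist_force: [-2.0, 0.5, 6.1]
grip_width: 0.0096
grip_force: 70.6
```

Those rows only took it to z = 34, which is too shallow. Reopening, lowering and regripping.

```bash
python3 -m jog '[[0,0,0,0,0,0,0.5],[0,0,0,0,0,0,0.5],[0,0,0,0,0,0,0.5],[0,0,0,0,0,0,0.5],[0,0,-5,0,0,0,0.5],[0,0,-5,0,0,0,0.5],[0,0,-5,0,0,0,0.5],[0,0,0,0,0,0,0.5],[0,0,0,0,0,0,0.5],[0,0,0,0,0,0,0.5]]' 70
python3 - <<'E'
from h import *
grab('side','side1')
i=cv2.imread('pics/side1.png');cv2.imwrite('pics/c2.png',cv2.resize(i[180:300,140:300],None,fx=4,fy=4,interpolation=cv2.INTER_CUBIC))
E
```

```text
clock: 3.43
ee_pos: [0.4458, 0.2041, 0.0181]
eef_rot: [-1.715, -2.632, 0.0]
wrist_force: [0.1, -0.9, -0.1]
grip_width: 0.0427
grip_force: 0.0
```

View pics/c2.png

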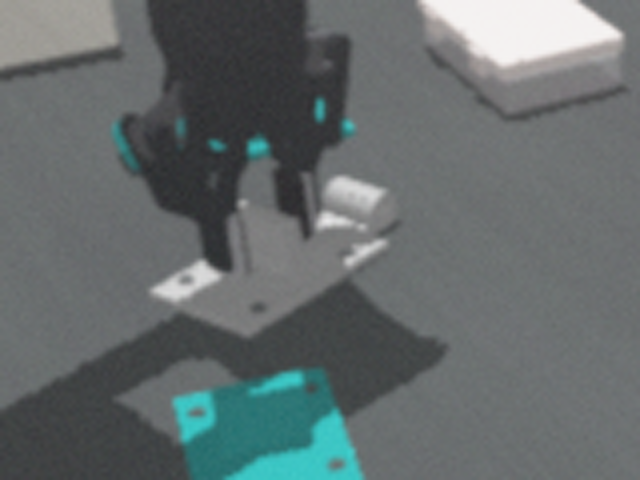

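The open fingers, at crop pixels (230,250) and (305,215), straddle the rib close to the plate. The leaf lies flat, with its knuckle at (360,200). Closing and lifting.

```bash
python3 -m jog '[[0,0,0,0,0,0,0],[0,0,0,0,0,0,0],[0,0,0,0,0,0,0],[0,0,0,0,0,0,0],[0,0,0,0,0,0,0],[0,0,0,0,0,0,0],[0,0,0,0,0,0,0],[0,0,0,0,0,0,0],[0,0,0,0,0,0,0],[0,0,0,0,0,0,0]]' 80
```

```text
clock: 4.32
ee_pos: [0.4462, 0.2042, 0.0187]
eef_rot: [1.715, 2.632, 0.001]
wrist_force: [-1.7, 0.0, 5.8]
grip_width: 0.0104
grip_force: 78.8
```

```bash
python3 -m jog '[[0,0,3,0,0,0,0],[0,0,6,0,0,0,0],[0,0,10,0,0,0,0],[0,0,10,0,0,0,0],[0,0,10,0,0,0,0],[0,0,10,0,0,0,0],[0,0,6,0,0,0,0],[0,0,4,0,0,0,0],[0,0,0,0,0,0,0],[0,0,0,0,0,0,0]]'
```

```text
clock: 5.15
ee_pos: [0.4459, 0.2041, 0.0774]
eef_rot: [1.715, 2.632, 0.0]
wrist_force: [-0.2, -0.4, -2.5]
grip_width: 0.0107
grip_force: 78.0
```

```bash
python3 -m jog '[[6,-13,0,0,0,-4,0],[6,-13,0,0,0,-4,0],[6,-13,0,0,0,-4,0],[6,-13,0,0,0,-4,0],[6,-13,0,0,0,-4,0],[6,-13,0,0,0,-4,0],[6,-13,0,0,0,-4,0],[6,-13,0,0,0,-4,0],[6,-13,0,0,0,-4,0],[6,-13,0,0,0,-4,0]]'
```

```text
clock: 5.98
ee_pos: [0.5055, 0.0735, 0.0764]
eef_rot: [-2.514, -1.881, 0.002]
wrist_force: [0.3, 0.3, -3.2]
grip_width: 0.0103
grip_force: 78.0
```

```bash
python3 -m jog '[[0,0,0,0,0,-0.5,0],[0,0,0,0,0,0,0],[0,0,0,0,0,0,0],[0,0,0,0,0,0,0],[0,0,0,0,0,0,0],[0,0,0,0,0,0,0],[0,0,0,0,0,0,0],[0,0,0,0,0,0,0],[0,0,0,0,0,0,0],[0,0,0,0,0,0,0]]'
python3 - <<'E'
from h import *
grab('side','side2');grab('top','top2')
i=cv2.imread('pics/side2.png')[150:290,230:410];j=cv2.imread('pics/top2.png')[145:285,230:380]
f=lambda a,s:cv2.resize(a,None,fx=s,fy=s,interpolation=cv2.INTER_CUBIC)
cv2.imwrite('pics/c3.png',np.hstack([f(i,2.4),f(j,2.4)]))
E
```

```text
clock: 6.82
ee_pos: [0.5059, 0.0742, 0.0773]
eef_rot: [2.52, 1.876, 0.0]
wrist_force: [0.7, -0.5, -3.6]
grip_width: 0.0108
grip_force: 78.1
```

View pics/c3.png

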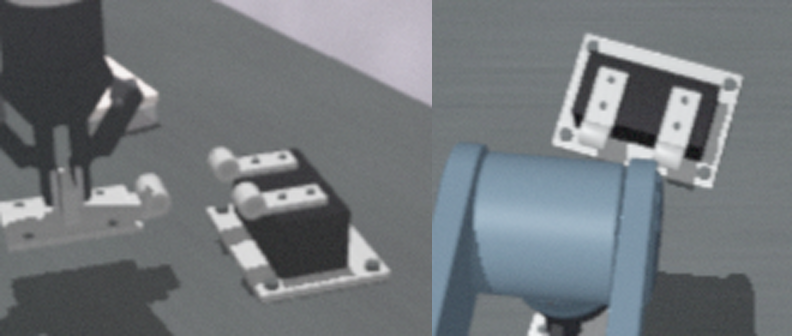

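The side crop shows the leaf level and held by the rib. Its knuckle (152,195) points at the gap between the jamb knuckles, which are at (224,163) and (250,200). In the top view the arm hides the leaf. Next I fit cylinders to the knuckles in the side depth, so leaf and jamb share the same camera bias.

```bash
cat > fit.py <<'E'
from h import *
from scipy.optimize import least_squares
def frame(W,yaw=-17):
    a=np.radians(yaw);c,s=np.cos(a),np.sin(a);X=W*1000
    return np.stack([c*X[...,0]+s*X[...,1],-s*X[...,0]+c*X[...,1],X[...,2]],-1)
def cyl(q,c0,half,yw=None):
    """q: points in jamb frame; gather tube pts around c0 -> axis point, slope"""
    c=np.array([c0[0],0,c0[2],0.])  # x0, slope x per y, z0, slope z
    for it in range(4):
        t=q[:,1]-c0[1]
        rr=np.hypot(q[:,0]-c[0]-c[1]*t,q[:,2]-c[2]-c[3]*t)
        k=(np.abs(t)<half-2)&(np.abs(rr-11)<(5,3.5,2,2)[it])
        s=q[k];tt=t[k]
        f=lambda p:np.hypot(s[:,0]-p[0]-p[1]*tt,s[:,2]-p[2]-p[3]*tt)-11
        if it<2: c[[0,2]]=least_squares(lambda p:f([p[0],0,p[1],0]),c[[0,2]],loss='soft_l1').x
        else: c=least_squares(f,c,loss='soft_l1').x
    t=q[:,1]-c0[1];rr=np.hypot(q[:,0]-c[0]-c[1]*t,q[:,2]-c[2]-c[3]*t)
    e=q[(rr<12.5)&(abs(t)<half+8),1]
    print('n',len(s),'x %.2f z %.2f slopes %.1f %.1f deg'%(c[0],c[2],*np.degrees(c[[1,3]])),'y ends',np.percentile(e,[1,3,97,99]).round(1),'rms %.2f'%np.std(f(c)))
E
python3 - <<'E'
from fit import *
d=np.load('side2.npz')['d'];q=frame(cloud('side',d));ok=d>0
for n,(u,v) in dict(leaf=(293,231),jl=(323,218),jr=(334,233)).items(): print(n,q[v,u].round(1))
q=q[ok]
cyl(q,(530.5,219,70),18)
cyl(q,(600,252,70),12); cyl(q,(600,186,70),12)
# leaf plate plane: TCP in frame
s=r.read_state();t=frame(np.array(s['ee_pos']));print('tcp',t)
k=(abs(q[:,1]-t[1])<45)&(abs(q[:,0]-t[0])<50)&(q[:,2]>50)&(q[:,2]<72)
P=q[k];print(k.sum())
for i in range(4):
    A=np.c_[P[:,0]-t[0],P[:,1]-t[1],np.ones(len(P))];c=np.linalg.lstsq(A,P[:,2],rcond=None)[0]
    e=P[:,2]-A@c; P=P[abs(e)<(4,2,1.5,1.5)[i]]
print('plate',np.degrees(c[:2]),c[2],len(P),P.min(0)-t,P.max(0)-t)
d=np.load('top2.npz')['d'];qt=frame(cloud('top',d))[d>0]
cyl(qt,(600,252,70),12); cyl(qt,(600,186,70),12)
E
```

```text
leaf [527.1 200.3  80.4]
jl [596.2 238.   78.6]
jr [599.1 175.3  77.1]
n 103 x 530.16 z 70.97 slopes -0.2 0.4 deg y ends [198.  199.  233.9 235.3] rms 0.71
n 55 x 598.88 z 71.63 slopes -2.2 -2.6 deg y ends [237.3 238.6 262.2 263.5] rms 0.62
n 70 x 600.09 z 71.39 slopes -2.7 1.5 deg y ends [172.2 172.9 193.9 194.8] rms 0.68
tcp [462.13334095 218.78847162  77.28926839]
932
plate [-0.07142305  0.2339482 ] 66.31845149391052 783 [-49.89912706 -39.54373943 -12.58847367] [49.90813945 35.32388839 -9.3646501 ]
n 85 x 598.75 z 70.51 slopes -0.5 -2.0 deg y ends [239.8 240.2 263.1 263.7] rms 1.04
n 88 x 600.64 z 70.77 slopes -3.9 -0.5 deg y ends [174.2 174.3 196.9 197.6] rms 1.12
```

```bash
python3 -m jog '[[5,-1.5,0.5,0,0,0.7,0],[5,-1.5,0,0,0,0,0],[5,-1.5,0,0,0,0,0],[5,-1.5,0,0,0,0,0],[5,-1.5,0,0,0,0,0],[5,-1.5,0,0,0,0,0],[5,-1.5,0,0,0,0,0],[5,-1.5,0,0,0,0,0],[2,-1,0,0,0,0,0],[0,0,0,0,0,0,0]]'
```

```text
clock: 7.75
ee_pos: [0.5485, 0.0608, 0.0778]
eef_rot: [2.509, 1.891, 0.0]
wrist_force: [-0.9, -0.3, -2.8]
grip_width: 0.0103
grip_force: 78.2
```

```bash
python3 -m jog '[[3,-0.9,0,0,0,0,0],[3,-0.9,0,0,0,0,0],[3,-0.9,0,0,0,0,0],[3,-0.9,0,0,0,0,0],[3,-0.9,0,0,0,0,0],[3,-0.9,0,0,0,0,0],[3,-0.9,0,0,0,0,0],[3,-0.9,0,0,0,0,0],[0.3,-0.1,0,0,0,0,0],[0,0,0,0,0,0,0]]'
python3 - <<'E'
from fit import *
p,d=grab('side','side3')
i=p[175:275,250:390,::-1];cv2.imwrite('pics/c4.png',cv2.resize(i,None,fx=5,fy=5,interpolation=cv2.INTER_CUBIC))
q=frame(cloud('side',d),-16.3);q=q[d>0]
s=r.read_state();t=frame(np.array(s['ee_pos']),-16.3);print('tcp',t,s['eef_rot'],s['wrist_force'])
b=(t[0]+68,t[1],70)
cyl(q,b,18);cyl(q,(b[0],b[1]+33,70),12);cyl(q,(b[0],b[1]-33,70),12)
E
```

```text
clock: 8.58
ee_pos: [0.5724, 0.0537, 0.0778]
eef_rot: [-2.509, -1.891, -0.0]
wrist_force: [-0.7, 0.3, -2.9]
grip_width: 0.0107
grip_force: 78.2
tcp [534.07806946 212.20685369  77.69739335] [-2.50860843e+00 -1.89082171e+00  2.84244316e-04] [-0.8116742  -0.65434789 -2.23268783]
n 103 x 602.52 z 71.43 slopes 0.1 -0.7 deg y ends [186.8 187.7 236.1 236.7] rms 0.75
n 58 x 602.01 z 71.56 slopes -1.5 0.3 deg y ends [225.5 226.2 255.5 256.1] rms 0.64
n 63 x 602.14 z 71.36 slopes 2.1 -1.3 deg y ends [165.5 165.8 197.8 198.4] rms 0.65
```

View pics/c4.png

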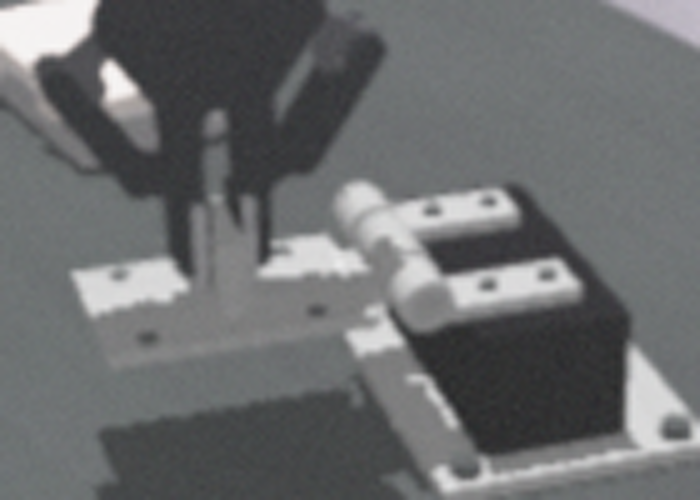

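The side crop shows the leaf knuckle (395,240) sitting between the two jamb knuckles, (360,205) and (425,295), coaxial and without contact force. The fit leaves 0.45 mm in x and about 0.5 mm in y, so I trim that and settle.

```bash
python3 -m jog '[[-0.3,0.6,0,0,0,0,0],[0,0,0,0,0,0,0],[0,0,0,0,0,0,0],[0,0,0,0,0,0,0],[0,0,0,0,0,0,0],[0,0,0,0,0,0,0],[0,0,0,0,0,0,0],[0,0,0,0,0,0,0],[0,0,0,0,0,0,0],[0,0,0,0,0,0,0]]'
python3 -c "
from station import r
s=r.read_state();print(s['wrist_force'],s['torque'],s['ee_pos']);print(r.finish_job())"
```

```text
clock: 9.47
ee_pos: [0.5719, 0.0544, 0.0778]
eef_rot: [-2.509, -1.891, 0.0]
wrist_force: [0.4, 0.2, -2.1]
grip_width: 0.0104
grip_force: 78.2
[ 0.39371308  0.16735077 -2.10024727] [ 0.04566704 -0.02883715 -0.00419734] [0.57192403 0.05438583 0.07778715]
the job is handed in; nothing more can be done
None
```

The job is handed in at 9.5 s: the single-knuckle steel leaf is held in the air between the jamb knuckles, the holes lined up to within about 1 mm by the last camera fit, and wrist readings show no sign of it leaning on the jamb.

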